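# Load the inspection post and raise its lamp mast

### The job

Set the two collars up for inspection: thread the brass collar down the post of the stand until it is fully home on the foot, then thread the dark steel collar down on top of it, fully home too. Then squeeze the orange button in the grip of the lamp mast and, with it squeezed, pull the mast straight up past its first stop to the second stop at the top of its travel; finish holding the mast there by its grip, because it sinks back when let go. Leave the tape roll, marker, glue tube and wood offcut lying round the work where they are.

Things in the scene. Friction and masses are not known exactly. Their poses are not given: they have to be found in the camera images.
- station: Inspection stand, screwed to the worktop. Origin: centre of the underside of its grey foot, a plate 236 (x) x 90 (y) x 12 mm. Its +x runs from the post (75 mm on the -x side of the origin) to the lamp mast (75 mm on the +x side); z up. The mast's outer tube is 26 mm across (31 mm at its top rim, 126 mm above the worktop). Stands turned by up to 17 degrees
- post_foot (a point): Where the post's axis meets the foot's top face, 12 mm above the worktop; axes as the stand's. The steel post is stepped: 30 mm across from the foot up to 22 mm above this point, a cone from 22 to 27 mm, then 18 mm across, and a tapered tip (10 mm across at the very top) from 68 to 79 mm above this point
- post_tip (a point): Top of the post, on its axis, 91 mm above the worktop
- collar_wide: Brass collar, loose, flat on the worktop, axis up: 56 mm outside, 34 mm bore, 28 mm tall, about 0.15 kg. Origin: centre of its underside. Home, its underside rests on the foot (at point post_foot). It must go on first, because it fits over the thick part of the post
- collar_narrow: Dark steel collar, loose, flat on the worktop, axis up: 46 mm outside, 22 mm bore, 26 mm tall, about 0.12 kg. Origin: centre of its underside. Home, its underside rests on the brass collar's top, 28 mm above point post_foot. The two collars may be swapped in place
- grip (a point): Black grip of the lamp mast, 30 (x) x 28 (y) x 46 mm (z), axes as the stand's; a 30 mm wide lamp head above it reaches 52 mm above its centre. Origin: its centre, 152 mm above the worktop with the mast down, 252 mm fully up. Orange button in the +y face, plain ribbed -y face. Pinched from above across its y faces at mid height, the fingers press the button in (span 34 mm, pressed 29 mm)
- button_face (a point): Centre of the button's outer face, which looks along the stand's +y: 20 mm from the grip's centre unpressed, 15 mm pressed in. The face is 16 (x) x 26 mm (z)
- button (a joint): How far the button is squeezed in, m: 0 out, 0.005 fully in. Its spring takes 4 N to start and 9 N fully in; the mast is unlocked from about 0.0035 on, so grip with 20 N or more
- mast (a joint): How far the mast is pulled up, m: 0 down (locked unless the button is in), first stop at 0.05 (locks there too if the button is out), second stop at 0.10, the hard end of its travel. A spring and its weight pull it down with about 5 N at the bottom and 8 N at the top; no lock at the second stop: let go there, it sinks back to about 0.067
- tape_roll: Roll of masking tape, 104 mm across, 24 mm tall, lying flat; a bystander. Origin: centre of its underside
- marker_blue: Blue felt marker, 106 mm long (along its y), 13 mm thick; a bystander. Origin: centre of its underside
- glue_tube: Pale glue tube with a red cap, 106 mm long (along its y), 21 mm tall; a bystander. Origin: centre of its underside
- stud_chip: Small softwood offcut, 30 (x) x 45 (y) x 60 mm tall; a bystander. Origin: centre of its underside
Mind the look-alikes: they are no part of the job. What is shaped like the collar_wide but pink or red is not meant.

How it is judged:
By the outcome, as a careful person would: the job done as asked, in the order asked, and still so for the second after the job is handed in, while the arm keeps its last pose, push and grip.
It also fails if it takes over 64 s, if anything falls off the work surface, if the arm or the gripper's body presses on something with over 40 N, if the wrist force passes 120 N, or if a joint passes its speed limit or range.

### The arm

A 6-joint arm with a two-finger parallel gripper is mounted at the origin on a cart in front of the work surface, level with it; the furniture and walls round the work are solid. World frame = base frame: x ahead of the robot, y to its left, z up, the work surface at z = 0. Lengths are in m, angles in rad, forces in N, time in s.
With the tool pointing down it reaches from about 0.225 to 0.875 m from the base axis. Payload 3.4 kg.
Tool frame: the origin (TCP) lies midway between the tips of the shut fingers; the grasp point (between the pads) lies 19 mm behind it (manip.grasp_offset is the distance from the TCP to the grasp point, in m); x points along the fingers, y is the direction in which the jaws open and shut, and the axes are right-handed (so a half turn about x gives the same grasp; the last joint's range is limited). The gripper opens to 85 mm and grips with 20 to 120 N. Pads are 22 mm wide; open, the fingers measure 114 mm over their backs; the gripper's body (76 mm by 85 mm) begins 54 mm behind the grasp point. The pads swing forward as they close: fully open they stand 13 mm farther back than shut.
Start: joints at [1.121, 0.276, 1.505, -0, 1.361, -0.121], TCP at [0.186, 0.544, 0.231] pointing down, gripper open.
Joint ranges: [-2.89, 2.89], [-0.75, 2.08], [0.22, 2.7], [-1.18, 4.32], [0.11, 2.71], [-2.7, 2.7]. Speed limits (rad/s): [2.57, 2.57, 3.14, 3.14, 3.14, 3.14].

### API

Orientations are given as a unit quaternion [w, x, y, z].
In Python, from rig import manip gives the robot as it stands.
- The arm moves only by the shell command python3 -m creep 'ROWS' [OPENING] [FORCE]. ROWS is a JSON object of lists of equal length, an entry for each row: "delta_pos": the shift along the tool's x, y, z in cm, a list of three; "dr": the turn, a rotation vector about the tool's x, y, z in rad, a list of three. In form: {"delta_pos": [[dx, dy, dz], ...], "dr": [[rx, ry, rz], ...]}. A call has 1 to 10 rows; each row is the pose to reach, as a shift and turn from the pose commanded when the call began, along the tool's axes at that moment; what a row does not reach only later rows make up. A row lasts 1/10 s, in which the tool goes at most 50 mm and 8.59 degrees, less where a joint would pass 70% of its speed; a pose out of reach is approached as far as the arm can. A call with a gripper value outside its range is refused whole. OPENING is the opening, from -1 (shut) to 1 (fully open), set as the call begins (- or left out, the last holds). The fingers move at their own pace and stop on an object; FORCE is the grip in N (left out, the last holds). Time passes only in rows, so rows that repeat a pose let the fingers close. It gives the time, the measured TCP pose, the force and the opening at its end, in the units of the state.
- manip.get_state(): the state, without advancing time (a new reading comes with each control period).
- manip.get_image(name): name is "scene" or "top" or "wrist"; returns a dict with "pixels" (420x560x3 uint8, blue, green, red), "depth" (420x560 float32, m along the optical axis (not along the pixel's ray), 0 where there is no reading), "intrinsics" (3x3 intrinsics, pixels), "rvec" (rotation vector, rad) and "tvec" (3), from world to camera coordinates, as OpenCV has them. Camera axes: x right, y down, z forward; pixel columns grow to the right and rows downward; lengths in m; the calibration is good to about 2 mm. A picture is of the moment at which its call begins.
- manip.sign_off(): hands the job in, once; it reports no verdict.
The state is a dict: "clock": time; "qpos": joint angles; "qd": joint speeds; "effort": joint torques, N m; "position": TCP position; "ee_rot": TCP orientation; "contact_force": force on the tool from outside, world axes, zero at the start; "moment": the same for the moment, N m; "width": finger opening in m.
Only numpy, scipy, OpenCV 4.12 (cv2) and the standard library are available. Lean on these libraries where they do the work, as an engineer would, in place of code of your own. Each camera call takes 0.05 s, during which the arm holds its last target. There are 200 camera calls.

## Working session

There is one attempt and no reset: what is moved stays moved. The work goes in short steps, Python scripts to look and compute and a shell command to move; the robot and the scene stay as the last step left them, time stands still between calls to the robot, and variables do not carry over. Pictures are saved under pics/ and viewed, about 8 in all and at most 12, crops included, and the job is handed in when it is done.

```bash
mkdir -p pics; ls; cat > h.py <<'E'
import numpy as np, cv2
from scipy.spatial.transform import Rotation as R
from rig import manip
def grab(n):
    d=manip.get_image(n); d['K']=np.array(d['intrinsics']).reshape(3,3); d['R']=cv2.Rodrigues(np.array(d['rvec'],float))[0]; d['t']=np.array(d['tvec'],float).ravel(); return d
def ray(d,u,v,z):
    "pixel to world on plane z"
    r=d['R'].T@np.linalg.inv(d['K'])@[u,v,1]; c=-d['R'].T@d['t']; return c+r*(z-c[2])/r[2]
def cloud(d):
    v,u=np.mgrid[:420,:560]; p=np.stack([u,v,np.ones_like(u)],-1)@np.linalg.inv(d['K']).T*d['depth'][...,None]
    return (p-d['t'])@d['R']
def proj(d,p):
    q=d['K']@(d['R']@np.array(p)+d['t']); return q[:2]/q[2]
def T():
    s=manip.get_state(); q=np.array(s['ee_rot']); return np.array(s['position']),R.from_quat(q[[1,2,3,0]])
def tolocal(dw):
    "world shift (m) to tool axes in cm"
    return T()[1].inv().apply(dw)*100
E
python3 - <<'E'
from h import *
import pickle
for n in('scene','top'):
    d=grab(n); pickle.dump(d,open(n+'.pkl','wb')); cv2.imwrite(f'pics/{n}0.png',d['pixels'])
p,r=T(); print(p,r.as_matrix(),manip.get_state()['width'])
E
```

```text
pics
[0.18547028 0.54376704 0.23054707] [[-6.67135477e-04  3.22867260e-01  9.46444022e-01]
 [-1.46151974e-03  9.46442907e-01 -3.22867910e-01]
 [-9.99998709e-01 -1.59864326e-03 -1.59528766e-04]] 0.0855588513139101
```

View pics/scene0.png

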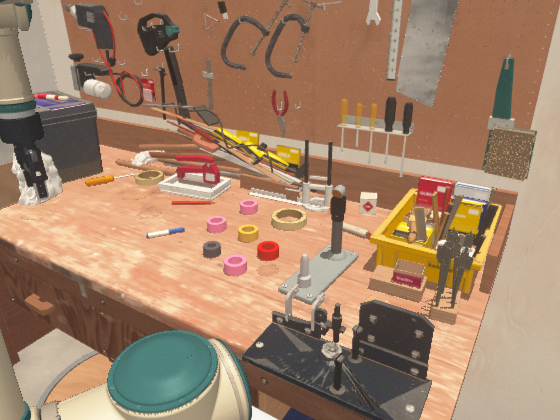

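View pics/top0.png

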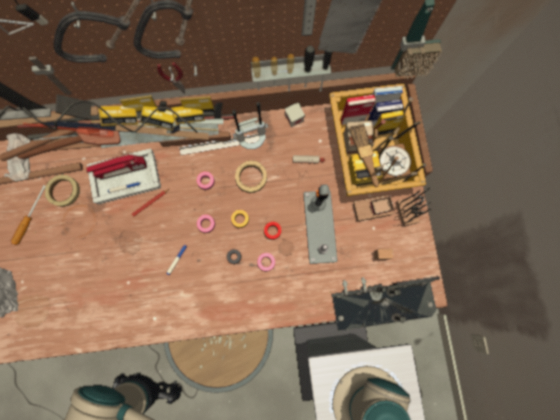

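The top view (560x420) shows these collar-like rings:
- Brass/yellow at (240,218), scene (248,233). This is the one wanted.
- Dark at (234,257), scene (212,249). This is the one wanted.
- Look-alikes: pink at (205,180), (205,223) and (266,261), red at (272,230), tape rolls at (251,177) and (62,190).

The stand foot is at (320,228), the post at (323,249) and the mast at (320,195).

```bash
python3 - <<'E'
from h import *
import pickle
d=pickle.load(open('top.pkl','rb')); s=pickle.load(open('scene.pkl','rb'))
print('base px',proj(d,[0,0,0]),'tcp px',proj(d,T()[0]), 'cam',-d['R'].T@d['t'])
for n,(u,v),z in (('brass',(240,218),.028),('dark',(234,257),.026),('red',(272,230),.028),('pink',(266,261),.028),('pink2',(205,223),.028),('marker',(177,259),.013),('glue',(309,160),.02),('chip',(379,255),.06),('post',(323,249),.091),('mast',(321,193),.2)):
    print(n,ray(d,u,v,z).round(3))
C=cloud(d)
for n,(u,v),zr,w in (('brass',(240,218),(.020,.036),12),('dark',(234,257),(.018,.034),12)):
    P=C[v-w:v+w,u-w:u+w].reshape(-1,3); P=P[(P[:,2]>zr[0])&(P[:,2]<zr[1])]
    c,rad=cv2.minEnclosingCircle((P[:,:2]*1000).astype(np.float32)); print(n,c,rad,len(P),np.median(P[:,2]))
P=C[180:275,295:345].reshape(-1,3); F=P[(P[:,2]>.008)&(P[:,2]<.016)]
r=cv2.minAreaRect((F[:,:2]*1000).astype(np.float32)); print('foot',r)
Q=P[P[:,2]>.06]; 
for lo,hi in((.06,.1),(.13,.21)):
    q=Q[(Q[:,2]>lo)&(Q[:,2]<hi)]; print(len(q),q.mean(0),q.min(0),q.max(0))
# overview crops
a=cv2.resize(d['pixels'][140:290,160:400],(800,500),interpolation=cv2.INTER_CUBIC); cv2.imwrite('pics/topc.png',a)
E
```

```text
base px [367.72180932 403.82437782] tcp px [158.0523036  379.35822709] cam [0.36634882 0.2231614  1.26096642]
brass [0.601 0.318 0.028]
dark [0.48  0.35  0.026]
red [0.55  0.221 0.028]
pink [0.455 0.252 0.028]
pink2 [0.598 0.431 0.028]
marker [0.497 0.531 0.013]
glue [0.769 0.072 0.02 ]
chip [ 0.428 -0.094  0.06 ]
post [0.465 0.077 0.091]
mast [0.611 0.074 0.2  ]
brass (602.25, 321.0567626953125) 28.063161849975586 156 0.028167684200391355
dark (484.8766174316406, 352.1853942871094) 22.598209381103516 128 0.026581001446421983
foot ((535.4047241210938, 45.04308319091797), (137.31683349609375, 263.42364501953125), 86.54945373535156)
60 [0.53424497 0.06932609 0.08208713] [ 0.46397707 -0.02185284  0.06120903] [0.67254851 0.07944142 0.09923264]
166 [0.61854736 0.06729244 0.1827248 ] [0.60652318 0.04984522 0.13519944] [0.63853867 0.08381663 0.20721699]
```

View pics/topc.png

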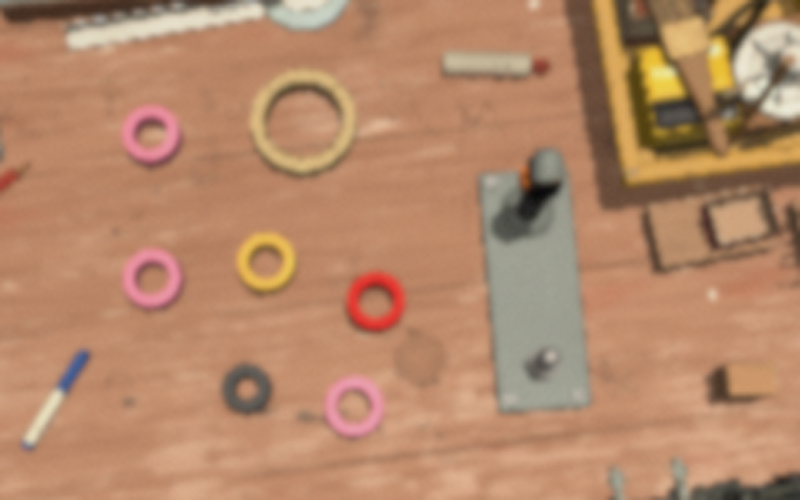

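The crop confirms the brass ring at crop (266,263) and the dark one at (247,390). The button is on the left (+y) side of the mast, and the stand is turned about +4°.

```bash
cat >> h.py <<'E'
def plan(x,y,z,yaw=None):
    "local shift cm and dr to TCP xyz, tool straight down, jaw axis at yaw deg (mod 180)"
    p,r=T(); M=r.as_matrix()
    if yaw is None: yaw=np.degrees(np.arctan2(M[1,1],M[0,1]))
    a=np.radians(yaw); best=None
    for b in(a,a+np.pi):
        X=np.array([0,0,-1.]); Y=np.array([np.cos(b),np.sin(b),0]); G=np.stack([X,Y,np.cross(X,Y)],1)
        w=(r.inv()*R.from_matrix(G)).as_rotvec()
        if best is None or np.linalg.norm(w)<np.linalg.norm(best): best=w
    print('delta',tolocal(np.array([x,y,z])-p).round(2),'dr',best.round(3))
E
python3 - <<'E'
from h import *
import pickle
d=pickle.load(open('top.pkl','rb'))
f=lambda u,v:ray(d,160+u*.3,140+v*.3,.012)
A,B,D=f(480,177),f(498,412),f(588,403)
print(A,B,D,'yaw',np.degrees(np.arctan2(*(A-B)[1::-1])), 'len',np.linalg.norm(A-B),np.linalg.norm(D-B))
e=(A-B)/np.linalg.norm(A-B); m=(B+D)/2; print('post',m+e*.043,'mast',m+e*.193)
plan(.602,.320,.15,94)
E
```

```text
[0.66069275 0.10255193 0.012     ] [0.43108311 0.11654672 0.012     ] [0.42903863 0.03040957 0.012     ] yaw -3.4878850685658 len 0.23003574152885276 0.08616141660632227
post [0.47298122 0.07086213 0.012     ] mast [0.62270337 0.06173651 0.012     ]
delta [ 8.06 -7.72 46.65] dr [-0.399 -0.     0.002]
```

```bash
python3 -m creep '{"delta_pos":[[1,-1,5],[2,-2,10],[3,-3,15],[4,-4,20],[5,-5,25],[6,-5.5,30],[7,-6,35],[8,-7,40],[8,-7.7,44],[8,-7.7,46.6]],"dr":[[-0.03,0,0],[-0.06,0,0],[-0.1,0,0],[-0.13,0,0],[-0.16,0,0],[-0.2,0,0],[-0.23,0,0],[-0.27,0,0],[-0.27,0,0],[-0.27,0,0]]}' 1
python3 -m creep '{"delta_pos":[[0,0,0],[0,0,0],[0,0,0]],"dr":[[0,0,0],[0,0,0],[0,0,0]]}'
python3 - <<'E'
from h import *
p,r=T(); print(p,r.as_matrix().round(3))
d=grab('wrist'); cv2.imwrite('pics/w1.png',d['pixels'])
C=cloud(d); h=cv2.cvtColor(d['pixels'],cv2.COLOR_BGR2HSV)
m=(h[...,1]>100)&(h[...,0]>18)&(h[...,0]<32)&(C[...,2]>.022)&(C[...,2]<.034)
P=C[m]; print(len(P), cv2.minEnclosingCircle((P[:,:2]*1000).astype(np.float32)),np.median(P,0), proj(d,[.602,.321,.028]))
plan(.602,.321,.012,87)
E
```

```text
clock: 1.1
position: [0.6044, 0.3178, 0.1497]
ee_rot: [0.706, 0.021, 0.707, -0.022]
contact_force: [0.0, 0.3, 0.4]
width: 0.0856
clock: 1.4
position: [0.6005, 0.3213, 0.151]
ee_rot: [0.706, 0.021, 0.707, -0.021]
contact_force: [-0.9, -0.8, 0.2]
width: 0.0854
[0.6005144  0.32130121 0.15097106] [[-0.002  0.058  0.998]
 [-0.     0.998 -0.058]
 [-1.    -0.    -0.002]]
2896 ((673.743896484375, 266.0704040527344), 96.5087661743164) [0.69832155 0.29878527 0.02513345] [278.01088876 194.87074309]
delta [13.92 -0.04  0.18] dr [-0.005 -0.001  0.   ]
```

View pics/w1.png

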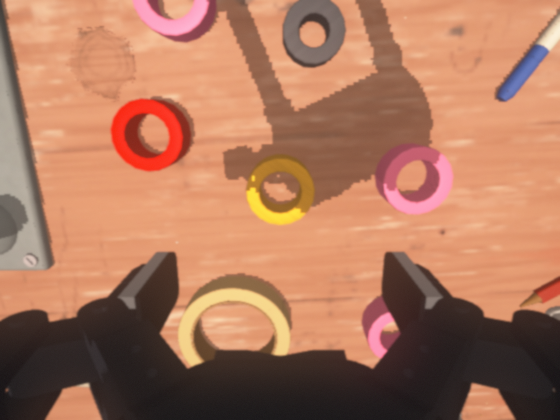

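Wrist view: brass collar at about (280,191), between the red one at (150,134) and the pink one at (414,180). The dark collar is at (314,31), and the stand is at the left edge.

```bash
python3 - <<'E'
from h import *
d=grab('wrist'); C=cloud(d)
for n,(u,v),w,a,b in(('brass',(280,191),45,.02,.034),('dark',(314,31),42,.018,.032)):
    P=C[max(v-w,0):v+w,u-w:u+w].reshape(-1,3); P=P[(P[:,2]>a)&(P[:,2]<b)]; c,rad=cv2.minEnclosingCircle((P[:,:2]*1000).astype(np.float32)); print(n,c,rad,ray(d,u,v,b-.006), np.median(P[:,2]))
    if n=='brass': plan(c[0]/1000,c[1]/1000,.010,87)
E
```

```text
brass (599.5886840820312, 322.2762756347656) 27.848621368408203 [0.59892326 0.32305345 0.028     ] 0.028444373385327213
delta [14.15  0.05 -0.08] dr [-0.005 -0.001 -0.   ]
dark (482.2373352050781, 353.57989501953125) 22.89515495300293 [0.48260102 0.35425202 0.026     ] 0.026277098028816646
```

```bash
python3 -m creep '{"delta_pos":[[2.5,0,0],[5,0,-0.1],[7.5,0,-0.1],[10,0.05,-0.1],[12,0.05,-0.1],[13.2,0.05,-0.1],[14,0.05,-0.1],[14,0.05,-0.1],[14,0.05,-0.1]],"dr":[[0,0,0],[0,0,0],[0,0,0],[0,0,0],[0,0,0],[0,0,0],[0,0,0],[0,0,0],[0,0,0]]}' 1
python3 -m creep '{"delta_pos":[[0,0,0],[0,0,0],[0,0,0],[0,0,0],[0,0,0],[0,0,0]],"dr":[[0,0,0],[0,0,0],[0,0,0],[0,0,0],[0,0,0],[0,0,0]]}' -1 40
python3 -m creep '{"delta_pos":[[-3,0,0],[-6,0,0],[-10,0,0],[-14,0,0],[-14,0,0],[-14,0,0]],"dr":[[0,0,0],[0,0,0],[0,0,0],[0,0,0],[0,0,0],[0,0,0]]}'
python3 - <<'E'
from h import *
plan(.50,.12,.19,87)
E
```

```text
clock: 2.4
position: [0.6014, 0.3219, 0.0122]
ee_rot: [0.707, 0.021, 0.706, -0.02]
contact_force: [0.3, 0.0, 0.6]
width: 0.0854
clock: 3.0
position: [0.6015, 0.3215, 0.0129]
ee_rot: [0.707, 0.021, 0.706, -0.021]
contact_force: [-0.9, -0.4, 5.7]
width: 0.0549
clock: 3.6
position: [0.6012, 0.3216, 0.1525]
ee_rot: [0.708, 0.021, 0.706, -0.02]
contact_force: [0.3, -1.2, -2.4]
width: 0.0543
delta [ -3.79 -20.71  -8.91] dr [-0.007  0.002 -0.001]
```

```bash
python3 -m creep '{"delta_pos":[[-2,-2,-0.5],[-4,-6,-1],[-4.8,-10,-2],[-4.8,-14,-3],[-4.8,-18,-4],[-4.8,-21,-5],[-4.8,-24,-5.5],[-4.8,-25,-5.7],[-4.8,-25,-5.7],[-4.8,-25,-5.7]],"dr":[[0,0,0],[0,0,0],[0,0,0],[0,0,0],[0,0,0],[0,0,0],[0,0,0],[0,0,0],[0,0,0],[0,0,0]]}'
python3 - <<'E'
from h import *
p,r=T(); print(p)
d=grab('wrist'); cv2.imwrite('pics/w2.png',d['pixels']); C=cloud(d)
import pickle; pickle.dump(d,open('w2.pkl','wb'))
print('proj post tip',proj(d,[.473,.071,.091]),'foot',proj(d,[.473,.071,.012]))
P=C.reshape(-1,3); Q=P[(P[:,2]>.065)&(P[:,2]<.095)&(np.hypot(P[:,0]-.473,P[:,1]-.071)<.03)]; print(len(Q),Q[:,2].max(),np.median(Q,0),Q.min(0),Q.max(0))
E
```

```text
clock: 4.6
position: [0.5292, 0.0759, 0.1984]
ee_rot: [0.706, 0.021, 0.707, -0.021]
contact_force: [0.0, 0.0, -1.3]
width: 0.0546
[0.52920628 0.07593764 0.19843941]
proj post tip [266.38737199 122.89245515] foot [269.47141095 118.94286456]
462 0.09260499954264308 [0.47010075 0.07257539 0.0873865 ] [0.46195591 0.0637012  0.06513434] [0.47893484 0.08103981 0.092605  ]
```

View pics/w2.png

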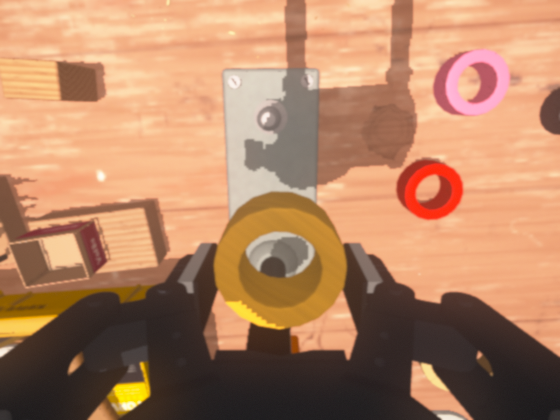

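The post tip shows at about (268,118) on the foot. The held brass collar is centred at about (281,259), gripped squarely.

```bash
python3 - <<'E'
from h import *
import pickle
d=pickle.load(open('w2.pkl','rb')); C=cloud(d); P=C.reshape(-1,3); p,r=T()
D=np.hypot(P[:,0]-.4705,P[:,1]-.0725)
for a,b in((.088,.096),(.082,.088),(.076,.082),(.04,.076)):
    Q=P[(P[:,2]>a)&(P[:,2]<b)&(D<.025)]; print(a,len(Q),cv2.minEnclosingCircle((Q[:,:2]*1000).astype(np.float32)) if len(Q) else 0)
# collar
sub=C[185:335,205:355].reshape(-1,3)
Q=sub[(sub[:,2]>.205)&(sub[:,2]<.225)&(np.hypot(sub[:,0]-p[0],sub[:,1]-p[1])<.034)]; print('collar',len(Q),np.median(Q[:,2]),cv2.minEnclosingCircle((Q[:,:2]*1000).astype(np.float32)),p)
# foot edges
F=P[(P[:,2]>.009)&(P[:,2]<.015)&(P[:,0]<.51)&(abs(P[:,1]-.07)<.06)]
L=[];Rr=[]
for x in np.arange(.435,.505,.004):
    y=F[abs(F[:,0]-x)<.002,1]; L.append((x,y.max()));Rr.append((x,y.min()))
for E in(L,Rr): 
    E=np.array(E); k=np.polyfit(E[:,0],E[:,1],1); print('edge yaw',np.degrees(np.arctan(k[0])),np.polyval(k,.4705))
print('xmin',F[:,0].min())
E
```

```text
0.088 219 ((470.4805908203125, 72.07302856445312), 5.9976911544799805)
0.082 179 ((470.42120361328125, 72.01046752929688), 8.378626823425293)
0.076 55 ((470.4174499511719, 72.0623550415039), 8.838229179382324)
0.04 28 ((467.38995361328125, 74.84318542480469), 8.114392280578613)
collar 10404 0.21388817842400093 ((524.4823608398438, 77.08223724365234), 31.97703742980957) [0.52941582 0.07623249 0.19861837]
edge yaw -2.832730248131078 0.11650016079470418
edge yaw -3.0715365550725147 0.027547790353253415
xmin 0.42623035675056314
```

```bash
python3 - <<'E'
from h import *
import pickle
d=pickle.load(open('w2.pkl','rb')); C=cloud(d); p,r=T()
h=cv2.cvtColor(d['pixels'],cv2.COLOR_BGR2HSV)
m=((h[...,1]>110)&(h[...,0]>14)&(h[...,0]<32)&(C[...,2]>.206)&(C[...,2]<.222)).astype(np.uint8); m[:185]=0;m[340:]=0;m[:,:200]=0;m[:,360:]=0
Q=C[m>0]; z=np.median(Q[:,2]); print(z,len(Q))
Q=Q[abs(Q[:,2]-z)<.0025]; print(cv2.minEnclosingCircle((Q[:,:2]*1000).astype(np.float32)))
cs,_=cv2.findContours(m,cv2.RETR_CCOMP,cv2.CHAIN_APPROX_NONE)
for c in cs:
    if len(c)>80: e=cv2.fitEllipse(c); print(e, ray(d,*e[0],z))
plan(.4704,.0721,.1984,87)
E
```

```text
0.2138659976104516 9231
((527.673095703125, 77.1519546508789), 28.331523895263672)
((279.7259826660156, 264.9519348144531), (125.60991668701172, 132.85682678222656), 89.51100158691406) [0.52468855 0.0773911  0.213866  ]
((279.5250244140625, 263.96795654296875), (67.00914001464844, 78.40413665771484), 88.23905181884766) [0.52424359 0.07733516 0.213866  ]
delta [ 0.03 -0.76 -5.87] dr [-0.006 -0.001 -0.001]
```

```bash
python3 -m creep '{"delta_pos":[[0,-0.4,-2],[0,-0.8,-4],[0,-0.83,-5.7],[0,-0.83,-5.7],[2,-0.83,-5.7],[4.5,-0.83,-5.7],[7.5,-0.83,-5.7],[7.5,-0.83,-5.7],[7.5,-0.83,-5.7],[7.5,-0.83,-5.7]],"dr":[[0,0,0],[0,0,0],[0,0,0],[0,0,0],[0,0,0],[0,0,0],[0,0,0],[0,0,0],[0,0,0],[0,0,0]]}'
python3 - <<'E'
from h import *
p,r=T(); print(p)
d=grab('wrist'); cv2.imwrite('pics/w3.png',d['pixels'][150:400,120:440]);
plan(.4721,.0712,.0245,87)
E
```

```text
clock: 5.65
position: [0.4737, 0.0706, 0.1256]
ee_rot: [0.708, 0.021, 0.706, -0.02]
contact_force: [0.9, -0.1, -0.9]
width: 0.0548
[0.47373091 0.07062832 0.12560759]
delta [10.12  0.05 -0.19] dr [-0.006  0.003 -0.   ]
```

View pics/w3.png

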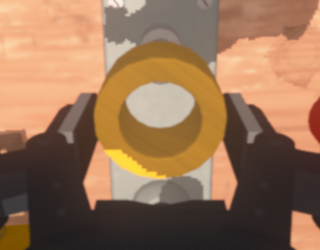

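```bash
cat >> h.py <<'E'
def collar(d,zlo,zhi,box,hue=None):
    C=cloud(d); h=cv2.cvtColor(d['pixels'],cv2.COLOR_BGR2HSV); m=(C[...,2]>zlo)&(C[...,2]<zhi)
    if hue: m&=(h[...,1]>110)&(h[...,0]>14)&(h[...,0]<32)
    k=np.zeros_like(m); k[box[1]:box[3],box[0]:box[2]]=1; Q=C[m&k]; z=np.median(Q[:,2]); Q=Q[abs(Q[:,2]-z)<.0025]
    c,r=cv2.minEnclosingCircle((Q[:,:2]*1000).astype(np.float32)); print('ring z',z.round(4),'c',np.round(c,1),'r',round(r,1),len(Q)); return c
E
python3 - <<'E'
from h import *
d=grab('wrist'); collar(d,.13,.15,(200,180,360,340),1); print(T()[0],proj(d,[.4704,.0721,.091]))
C=cloud(d);P=C.reshape(-1,3);D=np.hypot(P[:,0]-.4705,P[:,1]-.0725);Q=P[(P[:,2]>.06)&(P[:,2]<.094)&(D<.025)];print(len(Q),Q.max(0),Q.min(0))
E
```

```text
ring z 0.1411 c [471.9  72.1] r 28.3 8253
[0.47339361 0.07046208 0.12572585] [279.99948989 226.03520895]
29 [0.47759119 0.07577857 0.09191275] [0.47370888 0.06771301 0.08247492]
```

```bash
python3 -m creep '{"delta_pos":[[0,0,-0.15],[1,0,-0.15],[2.5,0,-0.15],[4,0,-0.15],[5.5,0,-0.15],[6.5,0,-0.15],[6.5,0,-0.15]],"dr":[[0,0,0],[0,0,0],[0,0,0],[0,0,0],[0,0,0],[0,0,0],[0,0,0]]}'
python3 -m creep '{"delta_pos":[[0.5,0,0],[1.1,0,0],[1.7,0,0],[2.3,0,0],[2.9,0,0],[3.3,0,0],[3.5,0,0],[3.5,0,0]],"dr":[[0,0,0],[0,0,0],[0,0,0],[0,0,0],[0,0,0],[0,0,0],[0,0,0],[0,0,0]]}'
```

```text
clock: 6.45
position: [0.4691, 0.0703, 0.0579]
ee_rot: [0.706, 0.021, 0.708, -0.021]
contact_force: [0.2, 1.1, -1.0]
width: 0.0545
clock: 7.25
position: [0.4701, 0.0704, 0.0249]
ee_rot: [0.707, 0.021, 0.707, -0.021]
contact_force: [-2.7, -0.4, 5.8]
width: 0.0546
```

```bash
python3 -m creep '{"delta_pos":[[0,0,0],[0,0,0],[0,0,0],[0,0,0],[0,0,0],[-2,0,0],[-5,0,0],[-9,0,0],[-13,0,0],[-13,0,0]],"dr":[[0,0,0],[0,0,0],[0,0,0],[0,0,0],[0,0,0],[0,0,0],[0,0,0],[0,0,0],[0,0,0],[0,0,0]]}' 1
python3 - <<'E'
from h import *
d=grab('wrist'); print(T()[0],proj(d,[.4704,.0721,.04]))
u,v=proj(d,[.4704,.0721,.04]).astype(int)
collar(d,.034,.055,(u-60,v-60,u+60,v+60),1)
plan(.4822+.0017,.3536-.0008,.165,87)
E
```

```text
clock: 8.25
position: [0.4744, 0.0704, 0.1595]
ee_rot: [0.711, 0.021, 0.703, -0.021]
contact_force: [0.3, -0.2, -0.5]
width: 0.0856
[0.47250147 0.07040562 0.15695845] [279.87888436 187.13395684]
ring z 0.0405 c [468.5  71.7] r 27.8 2132
delta [-0.79 28.26 -0.52] dr [-0.006  0.007 -0.   ]
```

```bash
python3 -m creep '{"delta_pos":[[-0.5,3,0],[-0.5,7,0],[-0.5,11.5,0],[-0.5,16,0],[-0.5,20.5,-0.2],[-0.5,25,-0.4],[-0.5,27.5,-0.5],[-0.5,28.3,-0.5],[-0.5,28.3,-0.5],[-0.5,28.3,-0.5]],"dr":[[0,0,0],[0,0,0],[0,0,0],[0,0,0],[0,0,0],[0,0,0],[0,0,0],[0,0,0],[0,0,0],[0,0,0]]}'
python3 - <<'E'
from h import *
d=grab('wrist'); print(T()[0])
u,v=proj(d,[.4822,.3536,.026]).astype(int); print(u,v)
c=collar(d,.018,.034,(u-50,v-50,u+50,v+50))
plan(c[0]/1000+.0017,c[1]/1000-.0008,.009,87)
E
```

```text
clock: 9.3
position: [0.4815, 0.3518, 0.1583]
ee_rot: [0.706, 0.02, 0.707, -0.022]
contact_force: [-0.4, 0.4, 1.2]
width: 0.0855
[0.48171914 0.35157797 0.15868233]
280 191
ring z 0.0265 c [481.8 353.4] r 23.0 1742
delta [14.97  0.14  0.19] dr [-0.007 -0.001  0.002]
```

```bash
python3 -m creep '{"delta_pos":[[2.5,0.1,0],[5.5,0.1,0.1],[8.5,0.1,0.1],[11,0.1,0.1],[13,0.1,0.1],[14.2,0.1,0.1],[14.9,0.1,0.1],[14.9,0.1,0.1],[14.9,0.1,0.1]],"dr":[[0,0,0],[0,0,0],[0,0,0],[0,0,0],[0,0,0],[0,0,0],[0,0,0],[0,0,0],[0,0,0]]}'
python3 -m creep '{"delta_pos":[[0,0,0],[0,0,0],[0,0,0],[0,0,0],[0,0,0],[0,0,0],[0,0,0],[0,0,0]],"dr":[[0,0,0],[0,0,0],[0,0,0],[0,0,0],[0,0,0],[0,0,0],[0,0,0],[0,0,0]]}' -1 40
python3 -m creep '{"delta_pos":[[-3,0,0],[-6,0,0],[-10,0,0],[-14,0,0],[-18,0,0],[-18,0,0],[-18,0,0]],"dr":[[0,0,0],[0,0,0],[0,0,0],[0,0,0],[0,0,0],[0,0,0],[0,0,0]]}'
python3 - <<'E'
from h import *
d=grab('wrist'); p=T()[0]; print(p)
u,v=proj(d,[p[0],p[1],p[2]+.015]).astype(int)
collar(d,p[2]+.005,p[2]+.025,(u-70,v-70,u+70,v+70)); print(u,v); cv2.imwrite('pics/w4.png',d['pixels'])
plan(.4721,.0712,p[2],87)
E
```

```text
clock: 10.25
position: [0.4838, 0.3542, 0.0112]
ee_rot: [0.707, 0.021, 0.706, -0.021]
contact_force: [-0.1, -0.2, 0.2]
width: 0.0854
clock: 11.05
position: [0.4834, 0.3542, 0.0115]
ee_rot: [0.707, 0.021, 0.706, -0.021]
contact_force: [-0.4, -1.2, 5.5]
width: 0.0447
clock: 11.75
position: [0.4833, 0.3543, 0.1914]
ee_rot: [0.708, 0.021, 0.706, -0.02]
contact_force: [-0.4, -0.3, -1.2]
width: 0.0447
[0.48241648 0.35381399 0.18982257]
ring z 0.2062 c [477.6 353.9] r 29.1 6992
275 271
delta [ 1.000e-02 -2.827e+01  6.300e-01] dr [-0.006 -0.001  0.   ]
```

```bash
python3 -m creep '{"delta_pos":[[0,-3,0],[0,-7.5,0.1],[0,-12,0.2],[0,-16.5,0.3],[0,-21,0.5],[0,-25,0.6],[0,-28,0.6],[2,-28.2,0.6],[4.5,-28.2,0.6],[5,-28.2,0.6]],"dr":[[0,0,0],[0,0,0],[0,0,0],[0,0,0],[0,0,0],[0,0,0],[0,0,0],[0,0,0],[0,0,0],[0,0,0]]}'
python3 -m creep '{"delta_pos":[[0,0,0],[0,0,0],[0,0,0]],"dr":[[0,0,0],[0,0,0],[0,0,0]]}'
python3 - <<'E'
from h import *
d=grab('wrist'); p=T()[0]; print(p)
C=cloud(d); h=cv2.cvtColor(d['pixels'],cv2.COLOR_BGR2HSV); z0=p[2]+.0157
m=(abs(C[...,2]-z0)<.002)&(abs(C[...,1]-p[1])<.0205)&(abs(C[...,0]-p[0]+.001)<.03)
Q=C[m]; print(len(Q),Q.min(0),Q.max(0))
# least-squares circle, outer boundary on |x|-extremes: per y-bin near/far edges
from scipy.optimize import least_squares
E=[]
for y in np.arange(-.016,.0161,.002):
    q=Q[abs(Q[:,1]-p[1]-y)<.001]; 
    if len(q)>10: E+= [(q[:,0].min(),q[:,1].mean()),(q[:,0].max(),q[:,1].mean())]
E=np.array(E); s=least_squares(lambda t:np.hypot(E[:,0]-t[0],E[:,1]-t[1])-.023,[p[0],p[1]],loss='soft_l1',f_scale=.0005); print('collar c',s.x,np.abs(s.fun).mean())
im=d['pixels'].copy(); im[m]=(0,0,255); cv2.imwrite('pics/w5.png',np.hstack([d['pixels'][170:370,150:410],im[170:370,150:410]]))
E
```

```text
clock: 12.8
position: [0.4689, 0.0718, 0.1364]
ee_rot: [0.703, 0.021, 0.71, -0.021]
contact_force: [-0.0, 0.5, -0.2]
width: 0.0444
clock: 13.1
position: [0.4732, 0.0726, 0.141]
ee_rot: [0.707, 0.021, 0.706, -0.021]
contact_force: [0.9, -0.2, -0.9]
width: 0.0445
[0.47324275 0.07256453 0.14112295]
5971 [0.44880873 0.05207457 0.15482413] [0.4942333  0.0930643  0.15814556]
collar c [0.4714336  0.07362577] 0.0003685824822504295
```

View pics/w5.png

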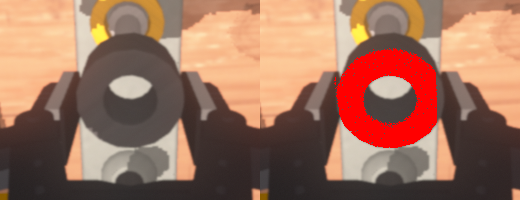

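The held dark collar is centred in the jaws and about 1–1.5 mm off the post axis. I'll correct that and descend.

```bash
python3 -m creep '{"delta_pos":[[0,-0.15,-0.1],[1,-0.15,-0.1],[2.5,-0.15,-0.1],[4,-0.15,-0.1],[5.5,-0.15,-0.1],[6.5,-0.15,-0.1],[6.5,-0.15,-0.1],[6.5,-0.15,-0.1]],"dr":[[0,0,0],[0,0,0],[0,0,0],[0,0,0],[0,0,0],[0,0,0],[0,0,0],[0,0,0]]}'
python3 -m creep '{"delta_pos":[[0.5,0,0],[1,0,0],[1.5,0,0],[2,0,0],[2.3,0,0],[2.5,0,0],[2.6,0,0],[2.6,0,0]],"dr":[[0,0,0],[0,0,0],[0,0,0],[0,0,0],[0,0,0],[0,0,0],[0,0,0],[0,0,0]]}'
```

```text
clock: 13.95
position: [0.4716, 0.0708, 0.0753]
ee_rot: [0.707, 0.021, 0.707, -0.021]
contact_force: [0.1, 0.1, -0.6]
width: 0.0447
clock: 14.75
position: [0.4712, 0.0708, 0.0513]
ee_rot: [0.707, 0.021, 0.707, -0.021]
contact_force: [-5.0, -0.3, 17.2]
width: 0.0442
```

```bash
python3 -m creep '{"delta_pos":[[0,0,0],[0,0,0],[0,0,0],[0,0,0],[0,0,0],[-2,0,0],[-5,0,0],[-9,0,0],[-13,0,0],[-13,0,0]],"dr":[[0,0,0],[0,0,0],[0,0,0],[0,0,0],[0,0,0],[0,0,0],[0,0,0],[0,0,0],[0,0,0],[0,0,0]]}' 1
python3 - <<'E'
from h import *
d=grab('wrist'); print(T()[0])
u,v=proj(d,[.4704,.0721,.066]).astype(int); print(u,v)
collar(d,.056,.076,(u-55,v-55,u+55,v+55)); collar(d,.034,.048,(u-75,v-75,u+75,v+75),1)
cv2.imwrite('pics/w6.png',d['pixels'])
M=np.array([.4704,.0721])+.15*np.array([np.cos(np.radians(-3)),np.sin(np.radians(-3))]); print('mast',M)
plan(M[0]-.06,M[1],.30,87)
E
```

```text
clock: 15.75
position: [0.4754, 0.0709, 0.1845]
ee_rot: [0.711, 0.021, 0.703, -0.021]
contact_force: [0.8, -0.4, 0.4]
width: 0.0854
[0.47343997 0.07087566 0.18187188]
279 186
ring z 0.0665 c [469.9  72.1] r 22.9 1915
ring z 0.0405 c [468.   71.6] r 27.3 692
mast [0.62019443 0.06424961]
delta [-11.76  -0.15   8.78] dr [-0.006  0.007 -0.001]
```

View pics/w6.png

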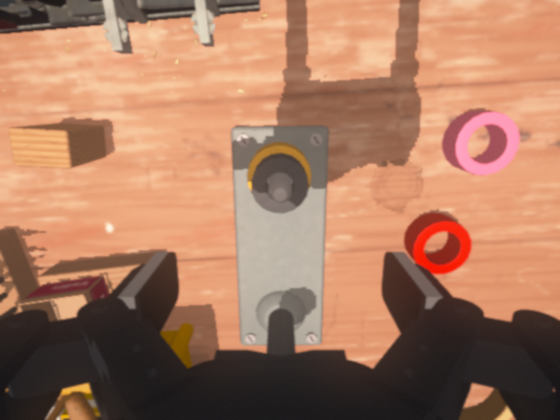

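Dark ring top is at z = 0.0665 and brass top at 0.0405, so both collars are home. The picture shows them stacked around (280,182). Next is the mast.

```bash
python3 -m creep '{"delta_pos":[[-4,0,0],[-8,0,0],[-12,0,0],[-13.8,0.1,3],[-13.8,0.2,7],[-13.8,0.2,11],[-13.8,0.2,14],[-13.8,0.2,14.7],[-13.8,0.2,14.7],[-13.8,0.2,14.7]],"dr":[[0,0,0],[0,0,0],[0,0,0],[0,0,0],[0,0,0],[0,0,0],[0,0,0],[0,0,0],[0,0,0],[0,0,0]]}'
python3 -m creep '{"delta_pos":[[0,0,0],[0,0,0]],"dr":[[0,0,0],[0,0,0]]}'
python3 - <<'E'
from h import *
d=grab('wrist'); p=T()[0]; print(p,proj(d,[.62,.0642,.2]))
P=cloud(d).reshape(-1,3); D=np.hypot(P[:,0]-.62,P[:,1]-.064)
for a,b in((.198,.21),(.178,.198),(.12,.178)):
    Q=P[(P[:,2]>a)&(P[:,2]<b)&(D<.035)]; print(a,len(Q),*( (Q.min(0).round(4),Q.max(0).round(4),cv2.minEnclosingCircle((Q[:,:2]*1000).astype(np.float32)),cv2.minAreaRect((Q[:,:2]*1000).astype(np.float32))) if len(Q) else ()))
cv2.imwrite('pics/w7.png',d['pixels'])
E
```

```text
clock: 16.8
position: [0.6169, 0.0643, 0.3163]
ee_rot: [0.706, 0.021, 0.708, -0.021]
contact_force: [-0.3, -0.3, 0.1]
width: 0.0852
clock: 17.0
position: [0.6172, 0.0643, 0.3179]
ee_rot: [0.707, 0.021, 0.707, -0.021]
contact_force: [0.8, 0.3, 0.3]
width: 0.0855
[0.61738363 0.06429726 0.3179967 ] [278.23226168 197.73509612]
0.198 738 [0.6066 0.0526 0.198 ] [0.6336 0.0752 0.2048] ((620.4395141601562, 64.73023986816406), 14.3529052734375) ((619.7947387695312, 64.14204406738281), (22.53835678100586, 26.1918888092041), 84.2376708984375)
0.178 342 [0.6061 0.0502 0.1867] [0.6367 0.0785 0.198 ] ((620.6837158203125, 64.27566528320312), 16.795434951782227) ((621.3285522460938, 63.818275451660156), (27.988704681396484, 30.423681259155273), 86.3255844116211)
0.12 589 [0.6046 0.05   0.1209] [0.6294 0.0839 0.1771] ((618.0267944335938, 66.8030014038086), 19.090856552124023) ((613.1470947265625, 69.37789916992188), (38.14427185058594, 18.531024932861328), 62.03670120239258)
```

View pics/w7.png

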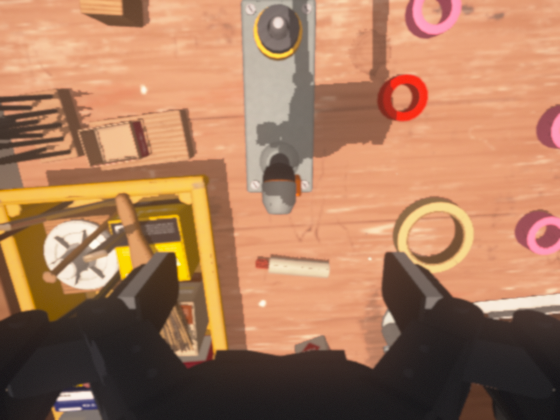

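The lamp head is at (279,190), with the orange button on its +y side at (297,186). I'll descend around it, stop short of body contact, and squeeze.

```bash
python3 -m creep '{"delta_pos":[[0,0,0.5],[3,0,0.5],[7,0,0.5],[11,0,0.5],[14,0,0.5],[16,0,0.5],[17.4,0,0.5],[18,0,0.5],[18.1,0,0.5],[18.1,0,0.5]],"dr":[[0,0,0],[0,0,0],[0,0,0],[0,0,0],[0,0,0],[0,0,0],[0,0,0],[0,0,0],[0,0,0],[0,0,0]]}'
python3 -m creep '{"delta_pos":[[0,0,0],[0,0,0],[0,0,0],[0,0,0],[0,0,0],[0,0,0],[0,0,0],[0,0,0],[0,0,0]],"dr":[[0,0,0],[0,0,0],[0,0,0],[0,0,0],[0,0,0],[0,0,0],[0,0,0],[0,0,0],[0,0,0]]}' -1 60
```

```text
clock: 18.05
position: [0.6239, 0.0639, 0.137]
ee_rot: [0.707, 0.021, 0.706, -0.021]
contact_force: [-0.1, 1.3, 0.7]
width: 0.085
clock: 18.95
position: [0.6236, 0.0633, 0.1374]
ee_rot: [0.707, 0.021, 0.706, -0.021]
contact_force: [-0.9, -3.5, 5.9]
width: 0.0273
```

```bash
python3 -m creep '{"delta_pos":[[-0.5,0,0],[-1.5,0,0],[-2.5,0,0],[-3.5,0,0],[-4.5,0,0],[-5.5,0,0],[-6,0,0],[-6,0,0]],"dr":[[0,0,0],[0,0,0],[0,0,0],[0,0,0],[0,0,0],[0,0,0],[0,0,0],[0,0,0]]}'
```

```text
clock: 19.75
position: [0.6235, 0.0633, 0.1965]
ee_rot: [0.707, 0.021, 0.707, -0.021]
contact_force: [2.2, -4.1, -5.6]
width: 0.0276
```

Now at 59 mm with about 6 N of load, so it is past the first stop. Continuing up.

```bash
python3 -m creep '{"delta_pos":[[-0.6,0,0],[-1.4,0,0],[-2.2,0,0],[-3,0,0],[-3.6,0,0],[-3.9,0,0],[-4.1,0,0],[-4.2,0,0],[-4.2,0,0]],"dr":[[0,0,0],[0,0,0],[0,0,0],[0,0,0],[0,0,0],[0,0,0],[0,0,0],[0,0,0],[0,0,0]]}'
```

```text
clock: 20.65
position: [0.6235, 0.0633, 0.2374]
ee_rot: [0.707, 0.021, 0.707, -0.021]
contact_force: [2.6, -4.7, -6.6]
width: 0.0277
```

```bash
python3 -m creep '{"delta_pos":[[-0.1,0,0],[-0.2,0,0],[-0.25,0,0],[-0.25,0,0],[-0.25,0,0]],"dr":[[0,0,0],[0,0,0],[0,0,0],[0,0,0],[0,0,0]]}'
python3 - <<'E'
from h import *
d=grab('scene'); cv2.imwrite('pics/s2.png',cv2.resize(d['pixels'][120:320,150:430],(784,560)))
P=cloud(d).reshape(-1,3); print(proj(d,[.6205,.0645,.252]),T()[0],manip.get_state()['contact_force'])
E
```

```text
clock: 21.15
position: [0.6234, 0.0633, 0.2375]
ee_rot: [0.706, 0.021, 0.708, -0.021]
contact_force: [5.5, -5.3, -15.4]
width: 0.0276
[339.06240101 165.69825982] [0.62344154 0.06330586 0.23751828] [  5.26355185  -5.58217642 -14.7364325 ]
```

View pics/s2.png

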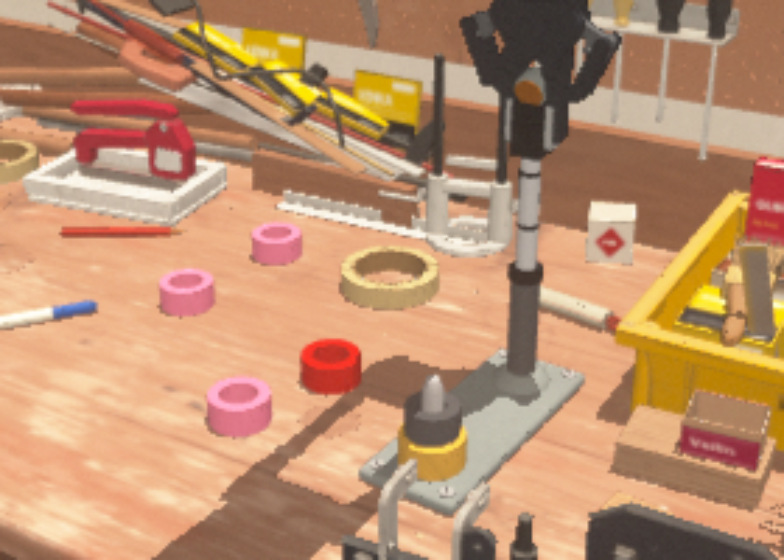

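The hard stop is confirmed: position stayed at +100 mm while the load rose to 15 N. The picture shows the collars stacked at (433,430), the mast fully out at (528,210), and the bystanders undisturbed. Handing in.

```bash
python3 -c "
from rig import manip
print(manip.sign_off()); s=manip.get_state(); print(s['clock'],s['position'],s['contact_force'],s['width'])"
```

```text
the job is handed in; nothing more can be done
None
the job is handed in; nothing more can be done
```

I handed the job in at about 21 s, with both collars home on the post and the gripper holding the mast at its second stop.

- **Collars:** I threaded the brass collar on first, then the dark steel one. The depth camera put the brass top at z = 40.5 mm (nominal 40) and the steel top at 66.5 mm (nominal 66), so both are fully home.
- **Mast:** I squeezed the button with 60 N; the fingers read 27.6 mm. That is about 1.4 mm under the 29 mm pressed span, and the readings on the collars ran about the same amount low. I then pulled the mast up 100 mm. Commanding 2.5 mm more gave no movement and raised the load from about 7 N to 15 N, which confirms the hard stop.
- **Bystanders:** In the last scene picture, the tape roll, marker and glue tube look undisturbed. The wood offcut was outside that crop, but the arm never went near it.

No check failed. The measured tool position scattered by 1–2 mm, so I lined up each collar over the post from the wrist camera.

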